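Load the bench lap, slam its gate shut and set the amplitude

ROBOT

A 6-joint arm with a two-finger parallel gripper is mounted at the origin on the work surface; the furniture and walls round the work are solid. World frame = base frame: x ahead of the robot, y to its left, z up, the work surface at z = 0. Lengths are in mm, angles in rad, forces in N, time in s.
With the tool pointing down it reaches from about 400 to 925 mm from the base axis. Payload 12.5 kg.
Tool frame: the origin (TCP) lies midway between the tips of the shut fingers; the grasp point (between the pads) lies 19 mm behind it; x points along the fingers, y is the direction in which the jaws open and shut, and the axes are right-handed (so a half turn about x gives the same grasp; the last joint's range is limited). The gripper opens to 95 mm and grips with 3 to 60 N. Pads are 20 mm wide; open, the fingers measure 119 mm over their backs; the gripper's body (75 mm by 180 mm) begins 59 mm behind the grasp point.
Start: joints at [1.124, 0.491, 1.559, -0, 1.092, -0.106], TCP at [208.885, 589.079, 214.661] pointing down, gripper open.
Joint ranges: [-3.1, 3.1], [-0.84, 2.19], [0.05, 2.79], [-1.13, 4.28], [0.06, 2.93], [-2.69, 2.69]. Speed limits (rad/s): [2.22, 2.22, 2.79, 3.14, 3.14, 3.14].

INTERFACE

Orientations are given as [roll, pitch, yaw] about the fixed x, y, z axes, in that order (R = Rz(yaw) Ry(pitch) Rx(roll)).
In Python, from cell import sensors, read_camera, get_calibration, order gives the robot as it stands. The module is installed in compiled form; this text tells all that it offers.
- The arm moves only by the tool servo_tool, never from a script. Its argument "steps" is text: rows parted by semicolons, each of 7 numbers parted by spaces: the shift along the tool's x, y, z in mm, then the turn, a rotation vector about the tool's x, y, z in rad, then the finger opening in mm, from 0 to 95.1. A call has exactly 8 rows; each row shifts and turns the pose as measured when the row begins, along the tool's axes as they then stand; what a row does not reach is not made up. A row lasts 1/10 s, in which the tool goes at most 50 mm and 8.59 degrees, less where a joint would pass 70% of its speed; a pose out of reach is approached as far as the arm can. A call is refused whole if a number of a shift passes 50 or a number of a turn 0.15, either way. A call with a gripper value outside its range is refused whole. The fingers move at their own pace and stop on an object; the grip force is fixed at half the most. Time passes only in rows, so rows that do not move let the fingers close, or fill a call up. It gives the time, the measured TCP pose, the force and the opening at its end, in the units of the state.
- sensors.state(): the state, without advancing time (a new reading comes with each control period).
- read_camera(name): name is "scene" or "top"; returns (picture, depth): 420x560x3 uint8, blue, green, red; 420x560 float32, mm along the optical axis (not along the pixel's ray), 0 where there is no reading.
- get_calibration(name): a dict with "mtx" (3x3 intrinsics, pixels), "R" (3x3) and "t" (3): a world point X has camera coordinates R X + t. Camera axes: x right, y down, z forward; pixel columns grow to the right and rows downward; lengths in mm; the calibration is good to about 2 mm. A picture is of the moment at which its call begins. get_calibration takes no time and is no camera call.
- order.job_done(): hands the job in, once; it reports no verdict.
The state is a dict: "t": time; "joints": joint angles; "qvel": joint speeds; "tau": joint torques, N m; "eef_pos": TCP position; "tcp_rot": TCP orientation; "ft_force": force on the tool from outside, world axes, zero at the start; "moment": the same for the moment, N m; "opening": opening from 0.0 (shut) to 1.0 (fully open).
Only numpy, scipy, OpenCV 4.12 (cv2) and the standard library are available. Lean on these libraries where they do the work, as an engineer would, in place of code of your own. Each camera call takes 0.05 s, during which the arm holds its last target.

TASK

Get the bench lap ready to polish the granite cap: move the solid granite cap from the loading shelf onto the round lap plate, upright and wholly on the plate, push the gate shut until its sprung tongue snaps in behind the strike, and turn the numbered collar to 4 so that it clicks in there. Don't knock about the hollow cap, the wax block or the green rubbing stone that lie around the machine.

Things in the scene. Friction and masses are not known exactly. Their poses are not given: they have to be found in the camera images.
- lap: Bench vibrating lap, grey, fixed to the desk. Origin on the desk under the plate's centre; -x is its front (shelf, gate), +x its back (control column), z up; positions below in mm in this frame. Housing 175 x 175. Steel splash screens 5 thick at left (+y), right and back, outer faces at 87.5, top at z 108. Pan open above, 165 wide inside; the whole front is the gateway, without a sill.
- plate_center (a point): Centre of the round dark lap plate, 160 mm across, at its surface, z 55 mm. The plate is flush with the pan floor. The 62 mm cap sits wholly on the plate when its axis is within 49 mm of this point.
- shelf (a point): Centre of the flat steel loading shelf in front of the gateway, at its surface, z 55 mm: level with the pan floor and plate and joined to them without a step, so that a part slides straight in. The shelf covers lap x -187 to -87, y -82 to 82.
- cap_center (a point): Centre, half-way up, of the solid granite cap: a loose, plain, upright speckled cylinder 62 mm across and 47 mm high, 0.25 to 0.42 kg. It starts upright on the loading shelf, in the way of the gate.
- gate_hinge (a point): Point on the gate's vertical hinge axis at the left (+y) front corner of the pan, at shelf level: lap x -94.5, y 83, z 55.
- gate (a joint): Gate angle, rad: 0 shut; grows as the free end swings out to -x (clockwise from above), at most 1.8. Starts 1.4 to 1.7 open, stays where left. Shut, it runs from the hinge along -y. The latch works in the last 0.09 rad and takes up to about 1.1 N m about the hinge (11 N at 100 mm); then it stops at 0 on a rubber stop and the latch holds it with under 0.01 rad of play.
- gate_face (a point): Point on the gate panel's outer face, 100 mm from the hinge axis and 27 mm over the shelf: a good place to push. Along the gate from the hinge axis: panel, 5 mm thick, 8 to 130 mm; then the latch case, 17 mm thick, 124 to 158 mm, both on one centre plane (which holds the hinge axis) and from z 60 to 104.
- tongue (a joint): Sprung latch tongue in the free end of the gate, m: 0 fully out, grows as it is pressed back into the case (7 mm to pass the strike, 10 mm at most). Bevelled on the pan side, flat on the outer side. Its thumb stud stands out of the top of the latch case, up to z 121.
- strike_lip (a point): Middle of the round upright lip (6 mm thick, z 72 to 98) of the strike plate on the right screen, lap x -104.5, y -83, 166 mm from the hinge axis. It reaches 13 mm outside the centre plane of the shut gate: keep a pusher clear of it.
- collar (a joint): Angle of the numbered collar, rad: 0 at number 1, 0.436 at 2, 0.873 at 3, 1.309 at 4, 1.745 at 5; grows anticlockwise from above. A sprung detent holds it at each number (about 0.15 N m to leave it) and draws it in when near. Starts at 1, 2 or 3. Its pointer bar points to bearing 220, 245, 270, 295, 320 degrees for 1 to 5, from the lap's +x towards +y.
- collar_grip (a point): On the upright axis of the collar, lap x 122, y 0, at a height to grip it: z 135. The collar is a black ribbed cylinder 45 mm across, from z 114 to 143, with a light pointer bar on top. The back screen's edge (z 108) is 34 mm from the axis.
- column_top (a point): Centre of the top of the grey control column behind the pan, z 112, on the collar's axis. The column covers lap x 87 to 157, y -40 to 40; the numbers 1 to 5 stand on its top plate round the collar's -y side (the side nearest the robot), 1 at the pan's end.
- hollow_cap: Bystander: loose hollow (ring-shaped) granite cap, 62 mm across, 31 mm high, on the desk by the control column, on the robot's side. Origin under its centre.
- wax: Bystander: loose pale wax block 30 x 44 x 26 mm on the desk to the robot's left, beyond the hose. Origin under its centre.
- green_stone: Bystander: loose grey-green rubbing stone 41 x 101 x 25 mm on the desk to the robot's left, beyond the hose. Origin under its centre.

How it is judged (in metres and radians):
At the end, for the whole second after the job is handed in: The solid cap stands upright on the lap plate with its axis within 49 mm of the plate's centre; the gate is shut (under 0.03 rad) with its tongue sprung out behind the strike (under 2.5 mm pressed in); the collar rests within 0.08 rad of number 4 (horizontal distance between cap_center and plate_center below 0.049 m and z of cap_center in the frame of lap between 0.075 and 0.082 m and angle between cap_center's own z axis and vertical below 0.1 rad and value of joint gate below 0.03 rad and value of joint tongue below 0.0025 m and value of joint collar between 1.229 and 1.389 rad and velocity of joint gate between -0.05 and 0.05 rad/s); the robot touches nothing.
It fails at once if the granite cap is tipped over (angle between cap_center's own z axis and vertical above 0.6 rad).
It fails at once if the hollow cap, wax block or green stone is knocked 30 mm or more from its place (distance of any of hollow_cap, wax, green_stone from where it was at the start of the episode above 0.03 m).
It also fails if it takes over 61 s, if anything falls off the work surface, if the arm or the gripper's body presses on something with over 40 N, if the wrist force passes 120 N, or if a joint passes its speed limit or range.

## Working session

There is one attempt and no reset: what is moved stays moved. The work goes in short steps, Python scripts to look and compute and a tool call to move; the robot and the scene stay as the last step left them, time stands still between calls to the robot, and variables do not carry over. Pictures are saved under pics/ and viewed, and the job is handed in when it is done.

Besides the shell and the picture viewer there is one more tool, called after "Emit:" as name(argument=value, ...) on one line, values as JSON. servo_tool: Moves the arm, as the interface text tells. Its arguments: {"type":"object","properties":{"steps":{"type":"string"}},"required":["steps"]}

```bash
mkdir -p pics
python3 - <<'E'
from cell import sensors, read_camera, get_calibration
import cv2,numpy as np
print(sensors.state())
for n in("scene","top"):
    p,d=read_camera(n); cv2.imwrite(f"pics/{n}0.png",p); np.save(f"{n}0.npy",d)
    c=get_calibration(n); print(n,c, -c["R"].T@c["t"])
E
```

```text
{'t': 0.0, 'joints': array([ 1.12441044e+00,  4.91566690e-01,  1.55945474e+00,  1.66667530e-05,
        1.09167718e+00, -1.05586875e-01]), 'qvel': array([ 0.00095655, -0.00036508, -0.00040745,  0.00055813, -0.00092484,
       -0.00041961]), 'tau': array([-1.85058496e-03, -6.12650657e+01, -2.58173651e+01,  6.91240747e-02,
        4.84603329e-02, -6.66644519e-05]), 'eef_pos': array([208.76302679, 588.8489681 , 214.05549117]), 'tcp_rot': array([-1.68974778,  1.56969027, -2.03055448]), 'ft_force': array([-0.32139174, -0.09513317, -0.44201454]), 'moment': array([-0.05862544, -0.02406778, -0.00462604]), 'opening': 1.001250219872242}
scene {'mtx': array([[463.27808418,   0.        , 285.71491816],
       [  0.        , 463.27808418, 207.2275441 ],
       [  0.        ,   0.        ,   1.        ]]), 'R': array([[ 0.67720532, -0.73534675, -0.02565367],
       [-0.419057  , -0.3567962 , -0.83491778],
       [ 0.60480095,  0.57616111, -0.54977649]]), 't': array([-282.06283518,  304.58242528,  830.75728246])} [-183.79094019 -577.39017757  703.79615819]
top {'mtx': array([[523.31983551,   0.        , 279.33761841],
       [  0.        , 523.31983551, 208.27316587],
       [  0.        ,   0.        ,   1.        ]]), 'R': array([[-0.02133565, -0.99945467, -0.02520214],
       [-0.98326209,  0.02553888, -0.18039797],
       [ 0.18094323,  0.0209314 , -0.98327078]]), 't': array([  71.05927825,  488.90336922, 1133.5644235 ])} [ 277.12543409   34.80738962 1204.58879585]
```

View pics/scene0.png

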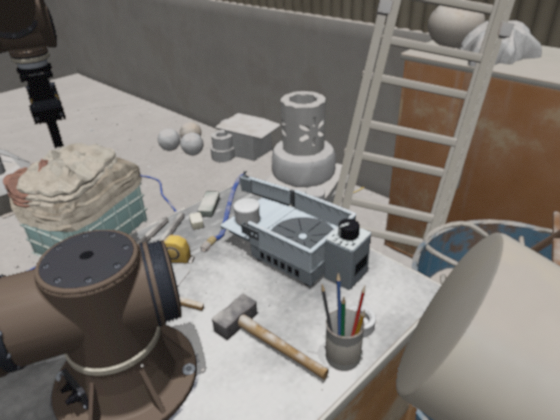

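View pics/top0.png

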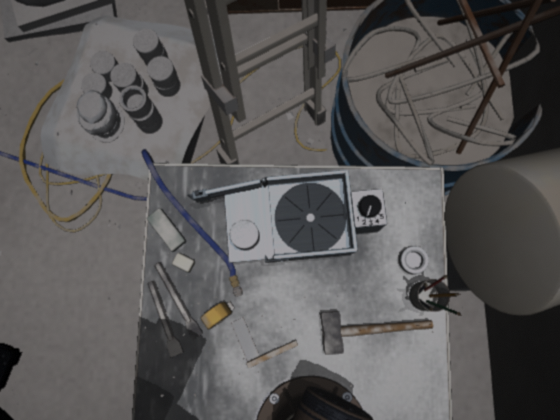

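```bash
cat > h.py <<'E'
import numpy as np,cv2
from cell import get_calibration
C={n:get_calibration(n) for n in("scene","top")}
def ray(n,u,v,z):
    c=C[n]; o=-c["R"].T@c["t"]; d=c["R"].T@np.linalg.inv(c["mtx"])@np.array([u,v,1.]); return o+d*(z-o[2])/d[2]
def proj(n,X):
    c=C[n]; p=c["mtx"]@(c["R"]@np.array(X,float)+c["t"]); return p[:2]/p[2]
E
python3 - <<'E'
import cv2
p=cv2.imread("pics/top0.png")[150:280,140:440]
cv2.imwrite("pics/topc0.png",cv2.resize(p,None,fx=2.66,fy=2.66,interpolation=3))
p=cv2.imread("pics/scene0.png")[165:295,180:380]
cv2.imwrite("pics/scenec0.png",cv2.resize(p,None,fx=4,fy=4,interpolation=3))
E
```

```text
(no output)
```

View pics/topc0.png

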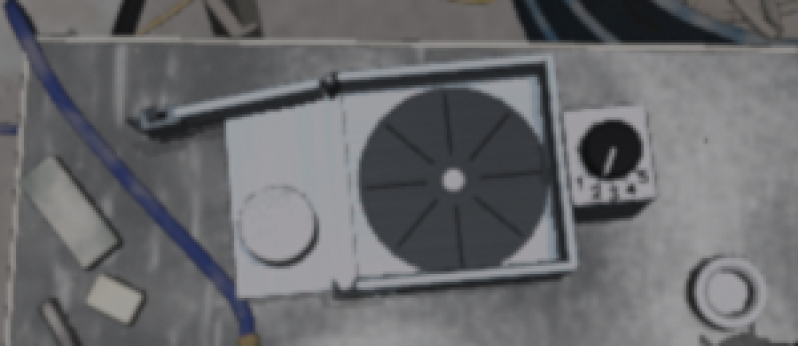

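View pics/scenec0.png

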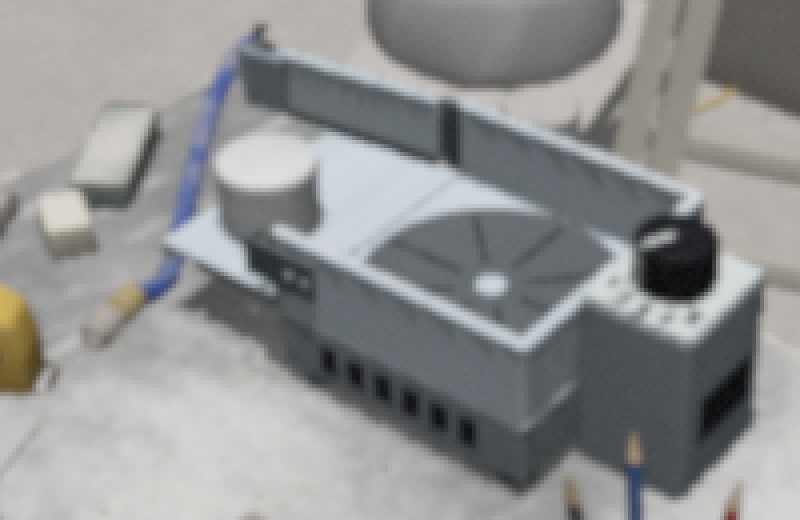

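```bash
cat > m.py <<'E'
from h import *
import sys
p=cv2.imread(sys.argv[1] if len(sys.argv)>1 else "pics/top0.png"); g=cv2.cvtColor(p,cv2.COLOR_BGR2GRAY)
hsv=cv2.cvtColor(p,cv2.COLOR_BGR2HSV)
def ell(mask,seed):
    n,l,s,c=cv2.connectedComponentsWithStats(mask.astype(np.uint8))
    k=l[seed[1],seed[0]]; m=(l==k).astype(np.uint8)
    ct=max(cv2.findContours(m,0,1)[0],key=cv2.contourArea); h=cv2.convexHull(ct)
    return cv2.fitEllipse(h),s[k]
for nm,th,seed,z in [("plate",lambda:g<85,(303,228),55),("collar",lambda:g<45,(363,202),143)]:
    m=th(); print(nm,g[seed[1],seed[0]]); e,s=ell(m,seed); print(e,s,ray("top",*e[0],z))
print(g[225:262:3,245], g[236,226:275:3])
cv2.imwrite("pics/capz.png",cv2.resize(p[210:260,220:270],None,fx=12,fy=12,interpolation=0))
cv2.imwrite("pics/colz.png",cv2.resize(p[180:240,345:395],None,fx=10,fy=10,interpolation=0))
E
python3 m.py
```

```text
plate 59
((246.74766540527344, 198.74819946289062), (178.19381713867188, 231.78028869628906), 123.73612213134766) [ 141  149  213  145 6927] [512.31252087 131.98489026  55.        ]
collar 25
((369.20648193359375, 206.0516815185547), (20.64920425415039, 22.15757179260254), 67.65387725830078) [358 196  23  21 331] [ 472.32434817 -127.42883312  143.        ]
[157 157 159 159 159 159 159 158  58 160 158 159 103] [ 95 140 159 159 158 158 159 159 159 160 158  89 158 159 159 157 157]
```

Run:
```python
from h import *
p=cv2.imread("pics/top0.png"); g=cv2.cvtColor(p,cv2.COLOR_BGR2GRAY)
G=cv2.resize(g,None,fx=4,fy=4,interpolation=3)
for r in[cv2.HoughCircles(G[820:1040,880:1100],cv2.HOUGH_GRADIENT,1,200,param1=80,param2=10,minRadius=45,maxRadius=75)]:
    for c in r[0]: u,v=(c[0]+880)/4-.375,(c[1]+820)/4-.375; print(c,u,v,ray("top",u,v,102), c[2]/4/523*1105)
```

```text
[101.5 124.5  58.6] 245.0 235.75 [422.54855819 132.54241008 102.        ] 30.952675
```

View pics/capz.png

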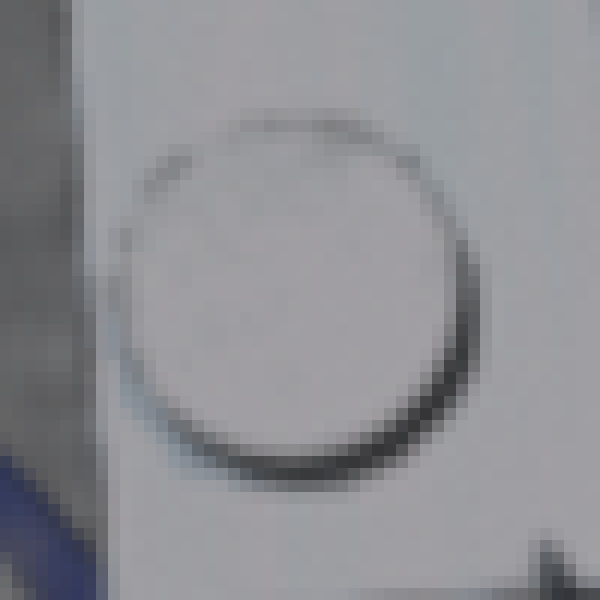

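View pics/colz.png

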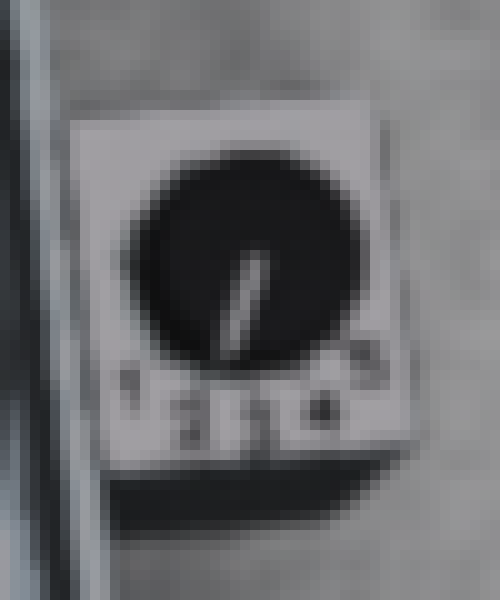

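Run:
```python
from h import *
p=cv2.imread("pics/top0.png"); g=cv2.cvtColor(p,cv2.COLOR_BGR2GRAY)
print(ray("top",243.3,233.3,102))
m=((g>50)&(g<95)).astype(np.uint8); m[:,:274]=0;m[:,347:]=0;m[:182]=0;m[252:]=0
n,l,s,c=cv2.connectedComponentsWithStats(m); k=l[228,303]; print(s[k])
mm=cv2.morphologyEx((l==k).astype(np.uint8),cv2.MORPH_OPEN,np.ones((5,5)))
ct=max(cv2.findContours(mm,0,1)[0],key=cv2.contourArea); e=cv2.fitEllipse(cv2.convexHull(ct)); print("plate",e,ray("top",*e[0],55))
h=(g>120).astype(np.uint8); n,l,s,c=cv2.connectedComponentsWithStats(h[210:226,300:320]);print(s,c+[300,210]); 
P=ray("top",*e[0],55)
# corners manually; column plate, hub
o=cv2.resize(p[160:275,185:365],None,fx=4.4,fy=4.4,interpolation=0);cv2.imwrite("pics/lapz.png",o)
# collar, restricted
m=(g<50).astype(np.uint8);m[:,:358]=0;m[:,383:]=0;m[:192]=0;m[218:]=0
ct=max(cv2.findContours(m,0,1)[0],key=cv2.contourArea);e=cv2.minEnclosingCircle(ct);print("collar",e, ray("top",*e[0],143))
# pointer
q=(g>70).astype(np.uint8);n,l,s,c=cv2.connectedComponentsWithStats(q[200:217,362:375]);print(s,c+[362,200])
for k in range(1,n):
    ys,xs=np.where(l==k); 
    if 6<len(xs)<60: print(k,cv2.fitLine(np.c_[xs,ys].astype(np.float32),2,0,.01,.01).ravel())
```

```text
[427.88776004 136.11607769 102.        ]
[ 275  182   72   70 3592]
plate ((310.0821228027344, 217.66415405273438), (69.93586730957031, 70.97608947753906), 107.85194396972656) [465.67543355  -8.62527106  55.        ]
[[  0   0  20  16 275]
 [  7   4   7   7  45]] [[309.41818182 217.58181818]
 [310.         217.        ]]
collar ((369.125, 206.125), 11.315189361572266) [ 472.17550871 -127.25407221  143.        ]
[[  0   0  13  17 193]
 [  5   5   5  11  26]
 [  0  16   2   1   2]] [[367.94300518 207.66321244]
 [368.84615385 209.88461538]
 [362.5        216.        ]]
1 [ 0.32138598 -0.9469483   6.8461537   9.884615  ]
```

View pics/lapz.png

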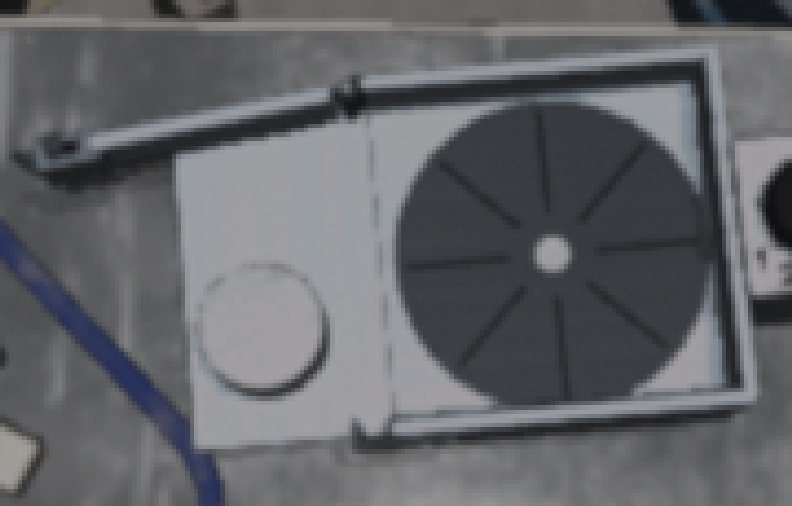

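Run:
```python
from h import *
f=lambda u,v:(185+u/4.4-.5,160+v/4.4-.5)
P={k:ray("top",*f(*a),108)[:2] for k,a in dict(bl=(718,48),br=(758,402),fr=(353,428),fl=(362,78)).items()}
P.update({k:ray("top",*f(*a),55)[:2] for k,a in dict(sfl=(176,153),sfr=(194,450)).items()})
c=lambda u,v:ray("top",345+u/10-.5,180+v/10-.5,112)[:2]
P.update(ca=c(70,120),cb=c(370,100),cc=c(415,445),cd=c(105,467))
for k in P: print(k,P[k].round(1))
a=lambda i,j:(np.degrees(np.arctan2(*(P[j]-P[i])[::-1])).round(2),np.linalg.norm(P[j]-P[i]).round(1))
print(a("fl","bl"),a("fr","br"),a("br","bl"),a("sfr","sfl"),a("ca","cb"),a("cd","cc"),a("cd","ca"),a("cc","cb"))
print("col",np.mean([P[k] for k in("ca","cb","cc","cd")],0))
# depth-based clusters
d=np.load("top0.npy"); print(d[218,310],d[233,243],d[205,365])
```

```text
bl [557.9 -90.7]
br [ 384.2 -101.9]
fr [376.3  91. ]
fl [547.7  83.8]
sfl [523.9 182. ]
sfr [372.  173.4]
ca [510.5 -96.3]
cb [ 513.1 -160.1]
cc [ 438.8 -165.3]
cd [ 435.7 -100.2]
(np.float64(-86.63), np.float64(174.8)) (np.float64(-87.68), np.float64(193.1)) (np.float64(3.68), np.float64(174.2)) (np.float64(3.26), np.float64(152.1)) (np.float64(-87.63), np.float64(63.8)) (np.float64(-87.33), np.float64(65.2)) (np.float64(2.98), np.float64(74.8)) (np.float64(4.02), np.float64(74.5))
col [ 474.53397836 -130.45667069]
1159.1791 1111.0822 1070.2914
```

```bash
cat >> h.py <<'E'
from scipy.spatial.transform import Rotation as Ro
from cell import sensors
c0,s0=0.0602,0.9982
XH=np.array([c0,-s0,0]);YH=np.array([s0,c0,0])
P0=np.array([467,-8.5,0])
def L2W(x,y,z=0): return P0+x*XH+y*YH+np.array([0,0,z])
def W2L(w): w=np.array(w)-P0; return np.array([w@XH,w@YH,w[2]])
def st():
    s=sensors.state(); R=Ro.from_euler("xyz",s["tcp_rot"]).as_matrix()
    print("t",round(s["t"],2),"tcp",s["eef_pos"].round(1),"lap",W2L(s["eef_pos"]).round(1),"F",s["ft_force"].round(1),"open",round(s["opening"]*95.1,1),"q6",s["joints"].round(2)); print("toolX,Y,Z cols\n",R.round(3)); return s,R
def to(pos=None,ydir=None):
    """shift in tool axes to reach world pos, and turn about tool x to bring y axis to ydir"""
    s,R=st()
    if pos is not None: print("to",np.round(pos,1),"shift tool",(R.T@(np.array(pos)-s["eef_pos"])).round(1))
    if ydir is not None:
        y=np.array(ydir,float);y/=np.linalg.norm(y);z=np.cross([0,0,-1.],y);T=np.c_[[0,0,-1.],y,z]
        print("rotvec",Ro.from_matrix(R.T@T).as_rotvec().round(3), "alt",Ro.from_matrix(R.T@T@np.diag([1,-1,-1])).as_rotvec().round(3))
E
python3 - <<'E'
from h import *
to(L2W(-146.7,-30.3,160),YH)
print("cap",L2W(-146.7,-30.3))
d=np.load("top0.npy"); c=C["top"]
v,u=np.mgrid[0:420,0:560]; ok=d>0
Pc=np.stack([(u-c["mtx"][0,2])/c["mtx"][0,0]*d,(v-c["mtx"][1,2])/c["mtx"][1,1]*d,d],-1)
W=(Pc-c["t"])@c["R"]
W=W[ok]
a=W[(W[:,2]>60)&(W[:,0]>560)&(W[:,1]>-200)&(W[:,1]<350)]
for lo in range(560,900,20):
    b=a[(a[:,0]>=lo)&(a[:,0]<lo+20)]
    if len(b): print(lo,len(b),b[:,1].min().round(),b[:,1].max().round(),b[:,2].min().round(),b[:,2].max().round())
E
```

```text
t 0.1 tcp [208.8 588.9 214.1] lap [-611.8 -221.8  214.1] F [-0.4  0.   0.2] open 94.8 q6 [ 1.12  0.49  1.56 -0.    1.09 -0.11]
toolX,Y,Z cols
 [[-0.     0.334  0.942]
 [-0.001  0.942 -0.334]
 [-1.    -0.001 -0.   ]]
to [427.9 136.1 160. ] shift tool [  54.4 -353.4  357.9]
rotvec [1.17e+00 1.00e-03 1.00e-03] alt [-1.972e+00 -1.000e-03  1.000e-03]
cap [427.9232  136.11188   0.     ]
560 2 -79.0 -75.0 104.0 105.0
```

Emit:
servo_tool(steps="3 -35 35 0 0 0 95;3 -35 35 0 0 0 95;3 -35 35 0 0 0 95;3 -35 35 0 0 0 95;3 -35 35 0 0 0 95;3 -35 35 0 0 0 95;3 -35 35 0 0 0 95;3 -35 35 0 0 0 95")

```text
t: 0.9
eef_pos: [378.6, 229.3, 187.7]
tcp_rot: [-2.014, 1.569, -2.346]
ft_force: [0.5, 0.9, 0.9]
opening: 1.001
```

Emit:
servo_tool(steps="0 -25 25 0 0 0 95;0 -25 25 0 0 0 95;0 0 0 0.15 0 0 95;0 0 0 0.15 0 0 95;0 0 0 0.15 0 0 95;0 0 0 0.15 0 0 95;0 0 0 0.15 0 0 95;0 0 0 0.15 0 0 95")

```text
t: 1.7
eef_pos: [411.9, 156.3, 186.4]
tcp_rot: [-1.347, 1.566, -2.586]
ft_force: [0.3, -0.4, 0.2]
opening: 1.002
```

Run:
```python
from h import *
to(L2W(-146.7,-30.3,160),YH)
```

```text
t 1.7 tcp [411.9 156.3 186.4] lap [-167.8  -45.1  186.4] F [ 0.3 -0.4  0.2] open 95.3 q6 [ 0.21  0.27  2.02 -0.    0.85 -0.12]
toolX,Y,Z cols
 [[-0.004  0.945  0.326]
 [-0.003  0.326 -0.945]
 [-1.    -0.005  0.001]]
to [427.9 136.1 160. ] shift tool [26.4  8.7 24.3]
rotvec [0.272 0.002 0.005] alt [-2.87  -0.007  0.003]
```

Emit:
servo_tool(steps="5 4 12 0 0 0 95;5 4 12 0 0 0 95;0 0 0 0.14 0 0 95;0 0 0 0.14 0 0 95;0 0 0 0 0 0 95;0 0 0 0 0 0 95;0 0 0 0 0 0 95;0 0 0 0 0 0 95")

```text
t: 2.5
eef_pos: [430.2, 131.2, 173.2]
tcp_rot: [-1.175, 1.563, -2.675]
ft_force: [0.6, 0.3, -1.6]
opening: 1.001
```

Run:
```python
from h import *
to(L2W(-146.7,-30.3,65),YH)
from cell import read_camera
p,d=read_camera("top"); cv2.imwrite("pics/top1.png",cv2.resize(p[180:300,180:360],None,fx=4.4,fy=4.4))
p,d=read_camera("scene"); cv2.imwrite("pics/scene1.png",cv2.resize(p[130:295,180:380],None,fx=3.6,fy=3.6))
```

```text
t 2.5 tcp [430.2 131.2 173.2] lap [-141.6  -28.3  173.2] F [ 0.6  0.3 -1.6] open 95.2 q6 [ 0.15  0.3   2.02 -0.    0.83  0.08]
toolX,Y,Z cols
 [[-0.007  0.998  0.07 ]
 [-0.003  0.07  -0.998]
 [-1.    -0.007  0.003]]
to [427.9 136.1  65. ] shift tool [108.2  -1.2  -5.4]
rotvec [0.01  0.003 0.007] alt [-3.132 -0.011  0.005]
```

View pics/top1.png

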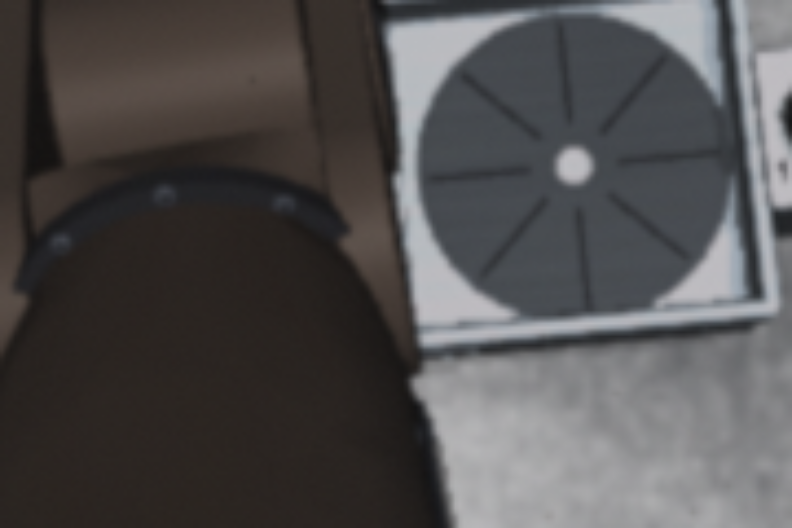

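View pics/scene1.png

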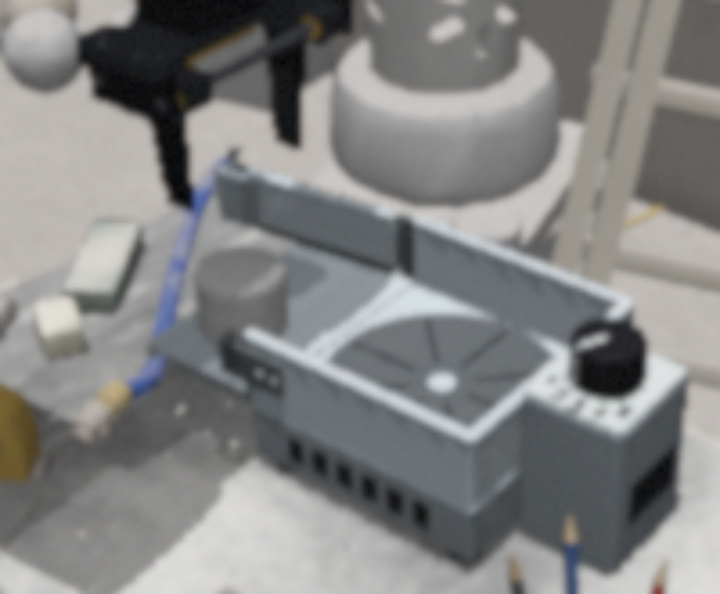

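Run:
```python
from h import *
for uv in [(246.2,204.3)]: print(ray("scene",*uv,102), W2L(ray("scene",*uv,102)))
print(proj("scene",L2W(-146.7,-30.3,102)),proj("scene",L2W(0,0,55)),"hub seen", 180+489/4-.5,165+284/4-.5)
```

```text
[426.18916156 134.06975055 102.        ] [-144.76993748  -32.15467995  102.        ]
[246.14268375 203.69951403] [302.48799957 235.58771053] hub seen 301.75 235.5
```

Emit:
servo_tool(steps="5 -0.5 -3 0 0 0 95;10 -0.5 -2 0 0 0.003 95;20 0 0 0 0 0 95;20 0 0 0 0 0 95;20 0 0 0 0 0 95;12 0 0 0 0 0 95;5 0 0 0 0 0 95;0 0 0 0 0 0 95")

```text
t: 3.4
eef_pos: [428.2, 137.9, 77.1]
tcp_rot: [-0.504, 1.568, -1.998]
ft_force: [0.1, 0.2, -0.3]
opening: 0.997
```

Run:
```python
from h import *
to(L2W(-146.7,-30.3,65),YH)
```

```text
t 3.4 tcp [428.2 137.9  77.1] lap [-148.5  -29.9   77.1] F [ 0.1  0.2 -0.3] open 94.8 q6 [ 0.17  0.47  2.12 -0.    0.56  0.09]
toolX,Y,Z cols
 [[-0.001  0.997  0.076]
 [-0.003  0.076 -0.997]
 [-1.    -0.001  0.003]]
to [427.9 136.1  65. ] shift tool [12.1 -0.4  1.8]
rotvec [0.016 0.003 0.001] alt [-3.126e+00 -2.000e-03  4.000e-03]
```

Emit:
servo_tool(steps="7 0 2 0.01 0 0 95;6 0 1 0 0 0 95;2 0 0 0 0 0 55;0 0 0 0 0 0 55;0 0 0 0 0 0 55;0 0 0 0 0 0 55;0 0 0 0 0 0 55;0 0 0 0 0 0 55")

```text
t: 4.2
eef_pos: [429.2, 134.9, 62.5]
tcp_rot: [0.59, 1.568, -0.915]
ft_force: [-0.3, -0.8, -2.9]
opening: 0.656
```

Run:
```python
from h import *
to(L2W(0,0,75),YH)
```

```text
t 4.2 tcp [429.2 134.9  62.5] lap [-145.4  -29.2   62.5] F [-0.3 -0.8 -2.9] open 62.4 q6 [ 0.16  0.5   2.13 -0.    0.52  0.1 ]
toolX,Y,Z cols
 [[ 0.002  0.998  0.066]
 [-0.002  0.066 -0.998]
 [-1.     0.002  0.002]]
to [467.   -8.5  75. ] shift tool [-12.1  28.4 145.6]
rotvec [ 0.006  0.002 -0.002] alt [-3.136e+00  2.000e-03  4.000e-03]
```

Emit:
servo_tool(steps="-5 0 0 0 0 0 40;-5 0 0 0 0 0 40;-3 4 10 0 0 0 40;0 5 25 0 0 0 40;0 6 28 0 0 0 40;0 6 28 0 0 0 40;0 4 20 0 0 0 40;0 0 0 0 0 0 40")

```text
t: 5.0
eef_pos: [464.3, 19.4, 78.8]
tcp_rot: [0.979, 1.565, -0.523]
ft_force: [-0.1, -0.7, -3.7]
opening: 0.659
```

Run:
```python
from h import *
to(L2W(0,0,63),YH)
```

```text
t 5.0 tcp [464.3  19.4  78.8] lap [-28.   -1.1  78.8] F [-0.1 -0.7 -3.7] open 62.7 q6 [-0.1   0.48  2.08 -0.    0.58 -0.16]
toolX,Y,Z cols
 [[ 0.005  0.998  0.069]
 [-0.003  0.069 -0.998]
 [-1.     0.005  0.003]]
to [467.   -8.5  63. ] shift tool [15.9  0.8 28. ]
rotvec [ 0.008  0.003 -0.005] alt [-3.133  0.007  0.005]
```

Emit:
servo_tool(steps="0 0.5 12 0 0 0 40;0 0.5 12 0 0 -0.003 40;0 0 5 0 0 0 40;4 0 0 0 0 0 40;4 0 0 0 0 0 40;4 0 0 0 0 0 40;0 0 0 0 0 0 40;0 0 0 0 0 0 40")

```text
t: 5.8
eef_pos: [466.7, -10.1, 66.1]
tcp_rot: [0.187, 1.568, -1.315]
ft_force: [0.4, 0.0, -2.1]
opening: 0.658
```

Run:
```python
from h import *
to(L2W(0,0,62.5),YH)
```

```text
t 5.8 tcp [466.7 -10.1  66.1] lap [ 1.5 -0.4 66.1] F [ 0.4  0.  -2.1] open 62.6 q6 [-0.16  0.5   2.09 -0.    0.55 -0.23]
toolX,Y,Z cols
 [[ 0.001  0.998  0.068]
 [-0.003  0.068 -0.998]
 [-1.     0.     0.003]]
to [467.   -8.5  62.5] shift tool [ 3.6  0.4 -1.5]
rotvec [ 0.008  0.003 -0.001] alt [-3.133e+00  1.000e-03  4.000e-03]
```

Emit:
servo_tool(steps="1.5 0 0 0 0 0 40;1.5 0 0 0 0 0 40;1 0 0 0 0 0 40;0 0 0 0 0 0 95;0 0 0 0 0 0 95;0 0 0 0 0 0 95;0 0 0 0 0 0 95;0 0 0 0 0 0 95")

```text
t: 6.6
eef_pos: [467.4, -9.7, 63.0]
tcp_rot: [0.727, 1.566, -0.775]
ft_force: [-0.1, 0.3, -0.4]
opening: 0.985
```

Run:
```python
from h import *
to(L2W(0,0,170),YH)
```

```text
t 6.6 tcp [467.4  -9.7  63. ] lap [ 1.3  0.3 63. ] F [-0.1  0.3 -0.4] open 93.6 q6 [-0.16  0.51  2.09 -0.    0.54 -0.23]
toolX,Y,Z cols
 [[ 0.003  0.998  0.069]
 [-0.003  0.069 -0.998]
 [-1.     0.003  0.003]]
to [467.   -8.5 170. ] shift tool [-107.     0.    -0.9]
rotvec [ 0.009  0.003 -0.003] alt [-3.133  0.005  0.005]
```

Emit:
servo_tool(steps="-10 0 0 0 0 0 95;-25 0 0 0 0 0 95;-35 0 0 0 0 0 95;-30 0 10 0 0 0 95;-5 0 30 0 0 0 95;0 0 35 0 0 0 95;0 0 30 0 0 0 95;0 0 10 0 0 0 95")

```text
t: 7.4
eef_pos: [475.0, -126.5, 178.2]
tcp_rot: [0.799, 1.563, -0.698]
ft_force: [-0.3, 0.4, -0.3]
opening: 0.999
```

Run:
```python
from h import *
to(L2W(122,0,117),YH)
from cell import read_camera
p,d=read_camera("scene"); cv2.imwrite("pics/scene2.png",cv2.resize(p[130:295,180:380],None,fx=3.6,fy=3.6))
```

```text
t 7.4 tcp [ 475.  -126.5  178.2] lap [118.3   0.9 178.2] F [-0.3  0.4 -0.3] open 95.0 q6 [-0.39  0.35  1.93 -0.    0.86 -0.46]
toolX,Y,Z cols
 [[ 0.006  0.997  0.073]
 [-0.005  0.073 -0.997]
 [-1.     0.005  0.005]]
to [ 474.3 -130.3  117. ] shift tool [61.2 -1.3  3.4]
rotvec [ 0.013  0.005 -0.005] alt [-3.129  0.008  0.008]
```

View pics/scene2.png

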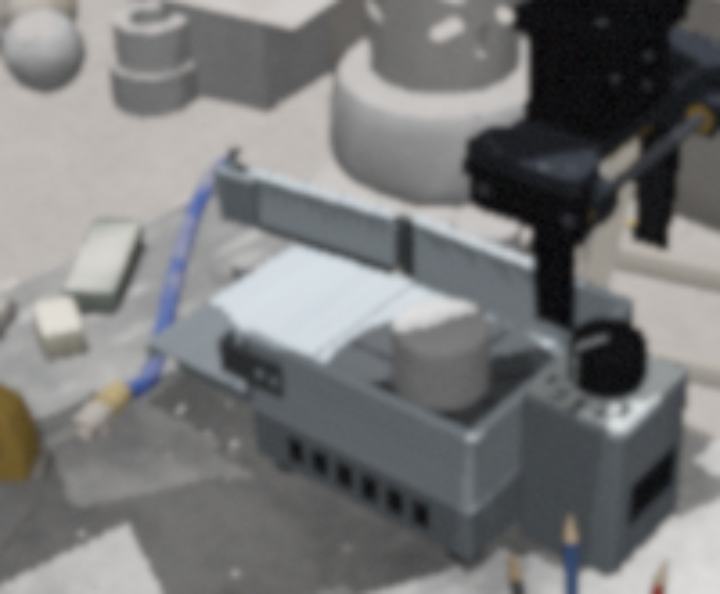

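Emit:
servo_tool(steps="0 -1 3 0 0.005 0 95;10 -0.5 1 0 0 0 95;18 0 0 0 0 0 95;15 0 0 0 0 0 95;10 0 0 0 0 0 95;5 0 0 0 0 0 95;0 0 0 0 0 0 70;0 0 0 0 0 0 70")

```text
t: 8.25
eef_pos: [472.8, -125.6, 116.3]
tcp_rot: [2.222, 1.567, 0.728]
ft_force: [-0.8, -0.4, -0.3]
opening: 0.886
```

Run:
```python
from h import *
to(L2W(122,0,117.5),YH)
```

```text
t 8.25 tcp [ 472.8 -125.6  116.3] lap [117.2  -1.3 116.3] F [-0.8 -0.4 -0.3] open 84.3 q6 [-0.4   0.44  1.99  0.01  0.71 -0.48]
toolX,Y,Z cols
 [[ 0.003  0.997  0.076]
 [ 0.002  0.076 -0.997]
 [-1.     0.003 -0.002]]
to [ 474.3 -130.3  117.5] shift tool [-1.2  1.2  4.8]
rotvec [ 0.016 -0.002 -0.003] alt [-3.125  0.005 -0.004]
```

Emit:
servo_tool(steps="-1 1 3 0.01 0 0 60;0 0.5 2 0 0 0 60;0 0 0 0 0 0 55;0 0 0 0 0 0 50;0 0 0 0 0 0 30;0 0 0 0 0 0 30;0 0 0 0 0 0 30;0 0 0 0 0 0 30")

```text
t: 9.05
eef_pos: [475.7, -131.2, 119.0]
tcp_rot: [1.701, 1.565, 0.196]
ft_force: [1.1, -0.4, 0.5]
opening: 0.471
```

Run:
```python
from h import *
to(L2W(122,0,117.5),YH)
```

```text
t 9.05 tcp [ 475.7 -131.2  119. ] lap [123.    1.3 119. ] F [ 1.1 -0.4  0.5] open 44.8 q6 [-0.41  0.44  1.98  0.01  0.72 -0.47]
toolX,Y,Z cols
 [[ 0.006  0.998  0.065]
 [ 0.001  0.065 -0.998]
 [-1.     0.006 -0.001]]
to [ 474.3 -130.3  117.5] shift tool [ 1.5 -1.3 -1.1]
rotvec [ 0.005 -0.001 -0.006] alt [-3.137e+00  1.000e-02 -1.000e-03]
```

Emit:
servo_tool(steps="0 0 0 -0.11 0 0 30;0 0 0 -0.11 0 0 30;0 0 0 -0.11 0 0 30;0 0 0 -0.11 0 0 30;0 0 0 -0.11 0 0 30;0 0 0 -0.11 0 0 30;0 0 0 -0.11 0 0 30;0 0 0 -0.1 0 0 30")

```text
t: 9.85
eef_pos: [475.0, -131.6, 119.0]
tcp_rot: [0.845, 1.566, 0.242]
ft_force: [-0.1, -1.7, -0.2]
opening: 0.469
```

Emit:
servo_tool(steps="0 0 0 0 0 0 30;0 0 0 0 0 0 30;0 0 0 0 0 0 30;0 0 0 0 0 0 30;0 0 0 0 0 0 30;0 0 0 0 0 0 30;0 0 0 0 0 0 30;0 0 0 0 0 0 30")

```text
t: 10.65
eef_pos: [475.0, -131.6, 119.0]
tcp_rot: [0.882, 1.566, 0.27]
ft_force: [-0.2, -1.0, 0.1]
opening: 0.467
```

Run:
```python
from h import *
to(L2W(122,0,117.5),YH)
print(sensors.state()["moment"])
from cell import read_camera
p,d=read_camera("scene"); cv2.imwrite("pics/scene3.png",cv2.resize(p[200:270,300:380],None,fx=8,fy=8))
```

```text
t 10.65 tcp [ 475.  -131.6  119. ] lap [123.4   0.6 119. ] F [-0.2 -1.   0.1] open 44.4 q6 [-0.41  0.44  1.98  0.    0.72 -1.37]
toolX,Y,Z cols
 [[ 0.004  0.574  0.819]
 [ 0.001  0.819 -0.574]
 [-1.     0.004  0.003]]
to [ 474.3 -130.3  117.5] shift tool [ 1.5  0.7 -1.3]
rotvec [ 0.899  0.001 -0.005] alt [-2.242e+00  6.000e-03  1.000e-03]
[-0.05200887  0.05098675 -0.14797485]
```

View pics/scene3.png

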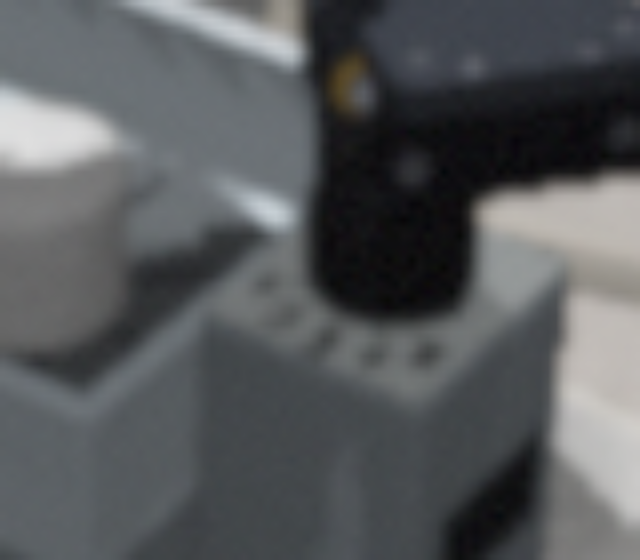

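Emit:
servo_tool(steps="0 0 0 0 0 0 75;0 0 0 0 0 0 75;0 0 0 0 0 0 75;-10 0 0 0 0 0 75;-25 0 0 0 0 0 75;-35 0 0 0 0 0 75;-40 0 0 0 0 0 40;-30 0 0 0 0 0 10")

```text
t: 11.5
eef_pos: [472.5, -131.0, 262.9]
tcp_rot: [2.85, 1.565, 2.239]
ft_force: [1.2, -0.4, 0.1]
opening: 0.673
```

Run:
```python
from h import *
to(L2W(-250,130,250),-XH)
from cell import read_camera
p,d=read_camera("scene"); cv2.imwrite("pics/scene4.png",cv2.resize(p[200:270,300:380],None,fx=8,fy=8))
```

```text
t 11.5 tcp [ 472.5 -131.   262.9] lap [122.6  -1.8 262.9] F [ 1.2 -0.4  0.1] open 64.0 q6 [-0.41  0.25  1.81  0.    1.09 -1.37]
toolX,Y,Z cols
 [[-0.003  0.573  0.819]
 [ 0.004  0.819 -0.573]
 [-1.     0.002 -0.005]]
to [581.7 248.9 250. ] shift tool [  14.2  373.8 -128.1]
rotvec [-0.67  -0.005 -0.003] alt [ 2.471 -0.004  0.006]
```

View pics/scene4.png

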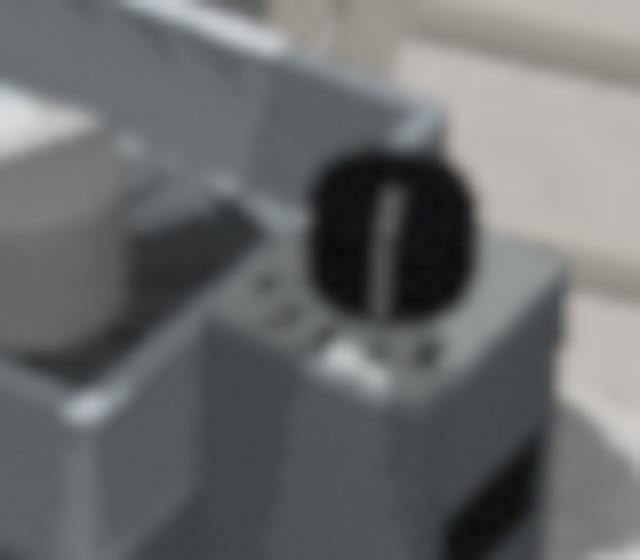

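Emit:
servo_tool(steps="0 0 0 -0.13 0 0 0;0 0 0 -0.13 0 0 0;0 0 0 -0.13 0 0 0;0 0 0 -0.13 0 0 0;0 0 0 -0.13 0 0 0;0 0 0 -0.02 0 0 0;0 30 0 0 0 0 0;0 40 0 0 0 0 0")

```text
t: 12.35
eef_pos: [468.0, -63.0, 273.6]
tcp_rot: [-0.299, 1.56, -0.223]
ft_force: [0.6, -0.3, 0.2]
opening: 0.013
```

Run:
```python
from h import *
from cell import read_camera
p,d=read_camera("top"); cv2.imwrite("pics/top5.png",p)
cv2.imwrite("pics/topc5.png",cv2.resize(p[160:275,185:365],None,fx=4.4,fy=4.4,interpolation=3))
to(L2W(-197,101,200),-XH)
```

```text
t 12.4 tcp [466.8 -58.3 273.7] lap [ 49.7  -3.2 273.7] F [-1.4  1.7  1.4] open 0.7 q6 [-0.27  0.2   1.84  0.    1.09 -1.92]
toolX,Y,Z cols
 [[ 0.01  -0.077  0.997]
 [-0.001  0.997  0.077]
 [-1.    -0.001  0.01 ]]
to [556.  194.2 200. ] shift tool [ 74.4 245.  107.6]
rotvec [0.017 0.01  0.001] alt [-3.125e+00 -2.000e-03  1.500e-02]
```

View pics/topc5.png

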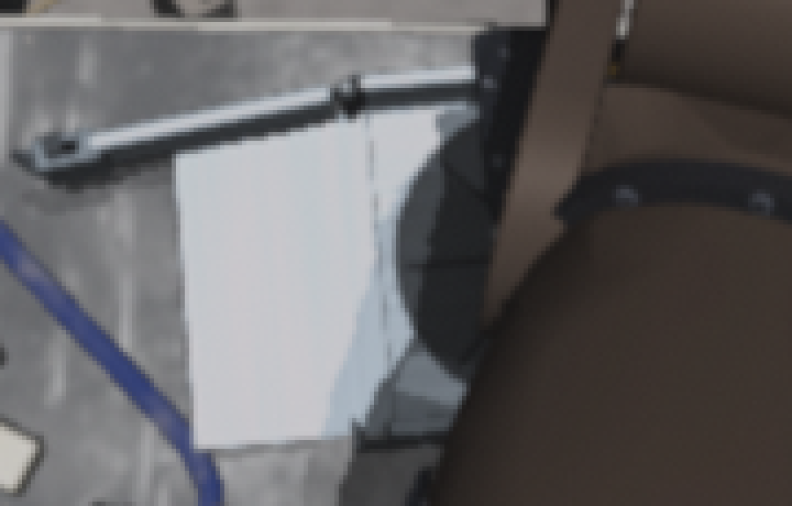

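Run:
```python
from h import *
f=lambda u,v:W2L(ray("top",185+u/4.4-.5,160+v/4.4-.5,104))
for a in [(100,142),(200,120),(325,97),(347,93),(42,155)]:
    w=f(*a); print(w.round(1), np.arctan2(-(w[0]+94.5),-(w[1]-83)).round(3))
```

```text
[-218.1   66.2  104. ] 1.435
[-168.3   72.9  104. ] 1.435
[-106.2   79.1  104. ] 1.25
[-95.3  80.2 104. ] 0.28
[-246.9   62.1  104. ] 1.435
```

Emit:
servo_tool(steps="0 38 16 0.01 0 0 0;0 38 16 0 0.005 0 0;5 38 16 0 0 0 0;10 38 16 0 0 0 0;10 38 16 0 0 0 0;10 20 8 0 0 0 0;0 5 3 0 0 0 0;0 0 0 0 0 0 0")

```text
t: 13.2
eef_pos: [546.3, 172.1, 240.8]
tcp_rot: [-0.24, 1.562, -0.196]
ft_force: [0.4, -0.5, 0.9]
opening: 0.007
```

Run:
```python
from h import *
to(L2W(-197,101,70),-XH)
from cell import read_camera
p,d=read_camera("scene"); cv2.imwrite("pics/scene6.png",cv2.resize(p[100:295,160:380],None,fx=3,fy=3))
```

```text
t 13.2 tcp [546.3 172.1 240.8] lap [-175.5   90.   240.8] F [ 0.4 -0.5  0.9] open 0.7 q6 [ 0.19  0.39  1.66 -0.    1.09 -1.42]
toolX,Y,Z cols
 [[ 0.008 -0.044  0.999]
 [-0.002  0.999  0.044]
 [-1.    -0.002  0.008]]
to [556.  194.2  70. ] shift tool [170.9  22.    9.3]
rotvec [-0.016  0.008  0.002] alt [ 3.125e+00  3.000e-03 -1.300e-02]
```

View pics/scene6.png

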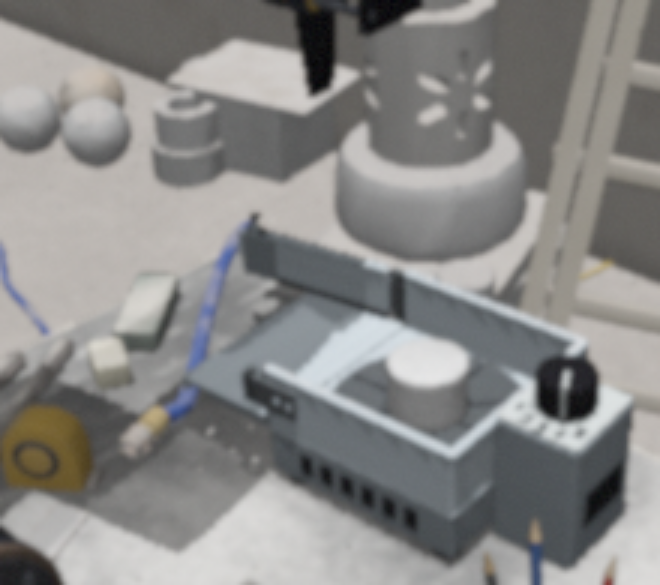

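Emit:
servo_tool(steps="0 14 5 -0.01 0.005 0 0;10 10 5 0 0 0 0;35 0 0 0 0 0 0;40 0 0 0 0 0 0;40 0 0 0 0 0 0;20 0 0 0 0 0 0;5 0 0 0 0 0 0;0 0 0 0 0 0 0")

```text
t: 14.05
eef_pos: [559.0, 196.0, 87.3]
tcp_rot: [-0.091, 1.561, -0.045]
ft_force: [-0.8, 0.2, 0.2]
opening: 0.004
```

Run:
```python
from h import *
to(L2W(-197,101,70),-XH)
from cell import read_camera
p,d=read_camera("scene"); cv2.imwrite("pics/scene7.png",cv2.resize(p[100:295,160:380],None,fx=3,fy=3))
```

```text
t 14.05 tcp [559.  196.   87.3] lap [-198.5  104.2   87.3] F [-0.8  0.2  0.2] open 0.4 q6 [ 0.23  0.6   1.77 -0.    0.77 -1.39]
toolX,Y,Z cols
 [[ 0.009 -0.046  0.999]
 [-0.     0.999  0.046]
 [-1.    -0.001  0.009]]
to [556.  194.2  70. ] shift tool [17.2 -1.6 -3.3]
rotvec [-0.014  0.009  0.001] alt [ 3.127e+00  1.000e-03 -1.500e-02]
```

View pics/scene7.png

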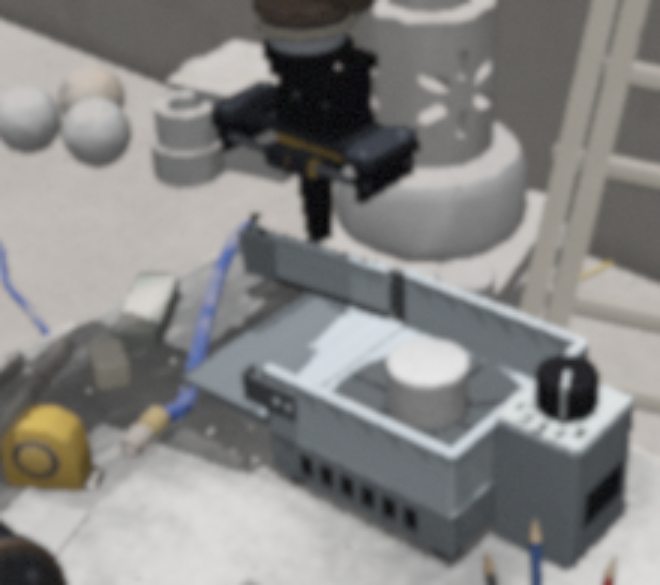

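Emit:
servo_tool(steps="8 -1 0 -0.01 0.005 0 0;6 0 0 0 0 0 0;0 0 -6 0 0 0 0;0 0 -6 0 0 0 0;0 0 -5 0 0 0 0;0 0 -5 0 0 0 0;0 -1 -8 0 0 0 0;0 -1 -9 0 0 0 0")

```text
t: 14.9
eef_pos: [520.2, 190.9, 76.6]
tcp_rot: [0.036, 1.558, 0.093]
ft_force: [1.1, -0.3, -0.5]
opening: 0.003
```

Run:
```python
from h import *
to(L2W(-190,55,71),-XH)
from cell import read_camera
p,d=read_camera("scene"); cv2.imwrite("pics/scene8.png",cv2.resize(p[100:295,160:380],None,fx=3,fy=3))
```

```text
t 14.9 tcp [520.2 190.9  76.6] lap [-195.9   65.1   76.6] F [ 1.1 -0.3 -0.5] open 0.3 q6 [ 0.23  0.57  1.88 -0.    0.68 -1.39]
toolX,Y,Z cols
 [[ 0.013 -0.057  0.998]
 [ 0.001  0.998  0.057]
 [-1.     0.     0.013]]
to [510.5 184.5  71. ] shift tool [  5.5  -5.9 -10.2]
rotvec [-0.004  0.013 -0.   ] alt [ 3.138e+00 -1.000e-03 -2.100e-02]
```

View pics/scene8.png

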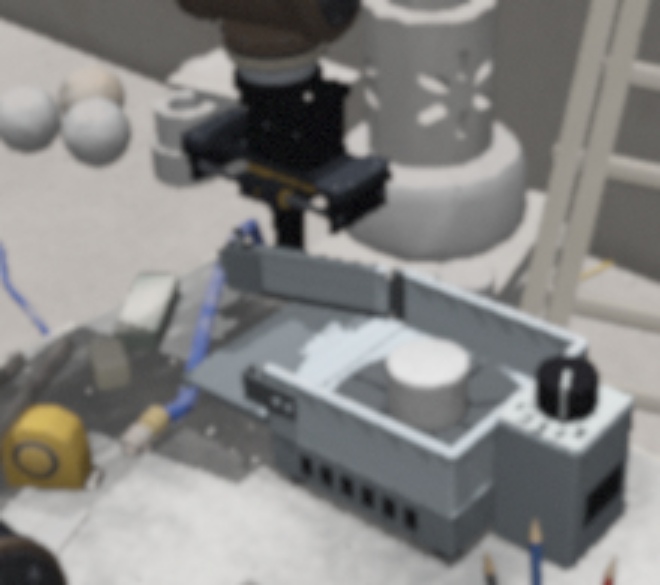

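Emit:
servo_tool(steps="0.5 -1 -6 0 0.005 0 0;0.5 -1 -6 0 0 0 0;0.5 -2 -6 0 0 0 0;0.5 -2 -6 0 0 0 0;0.5 -3 -5 0 0 0 0;0.5 -4 -5 0 0 0 0;0 -4 -5 0 0 0 0;0 -5 -5 0 0 0 0")

```text
t: 15.75
eef_pos: [472.6, 164.6, 73.2]
tcp_rot: [0.076, 1.563, 0.133]
ft_force: [1.6, 0.4, 0.6]
opening: 0.002
```

Run:
```python
from h import *
to(L2W(-162.6,8.4,73),-XH)
```

```text
t 15.75 tcp [472.6 164.6  73.2] lap [-172.5   16.    73.2] F [1.6 0.4 0.6] open 0.2 q6 [ 0.2   0.52  2.01 -0.    0.61 -1.42]
toolX,Y,Z cols
 [[ 0.007 -0.057  0.998]
 [ 0.001  0.998  0.057]
 [-1.     0.001  0.007]]
to [465.6 154.3  73. ] shift tool [ 0.1 -9.9 -7.6]
rotvec [-0.003  0.007 -0.001] alt [ 3.138e+00 -1.000e-03 -1.200e-02]
```

Emit:
servo_tool(steps="0 -4 -5 0 0.005 0 0;0 -5 -5 0 0 0 0;0 -5 -5 0 0 0 0;0 -6 -4 0 0 0 0;0 -6 -4 0 0 0 0;0 -6 -3 0 0 0 0;0 -6 -2 0 0 0 0;0 -6 -2 0 0 0 0")

```text
t: 16.55
eef_pos: [442.4, 114.8, 73.2]
tcp_rot: [0.33, 1.569, 0.387]
ft_force: [0.5, 0.3, -0.3]
opening: 0.008
```

Run:
```python
from h import *
to(L2W(-108.5,-17,73),-XH)
from cell import read_camera
p,d=read_camera("scene"); cv2.imwrite("pics/scene9.png",cv2.resize(p[100:295,160:380],None,fx=3,fy=3))
```

```text
t 16.55 tcp [442.4 114.8  73.2] lap [-124.5  -17.2   73.2] F [ 0.5  0.3 -0.3] open 0.8 q6 [ 0.11  0.48  2.1   0.    0.55 -1.52]
toolX,Y,Z cols
 [[ 0.002 -0.057  0.998]
 [ 0.001  0.998  0.057]
 [-1.     0.001  0.002]]
to [443.5  98.8  73. ] shift tool [  0.1 -16.    0.2]
rotvec [-0.003  0.002 -0.001] alt [ 3.138e+00 -1.000e-03 -3.000e-03]
```

View pics/scene9.png

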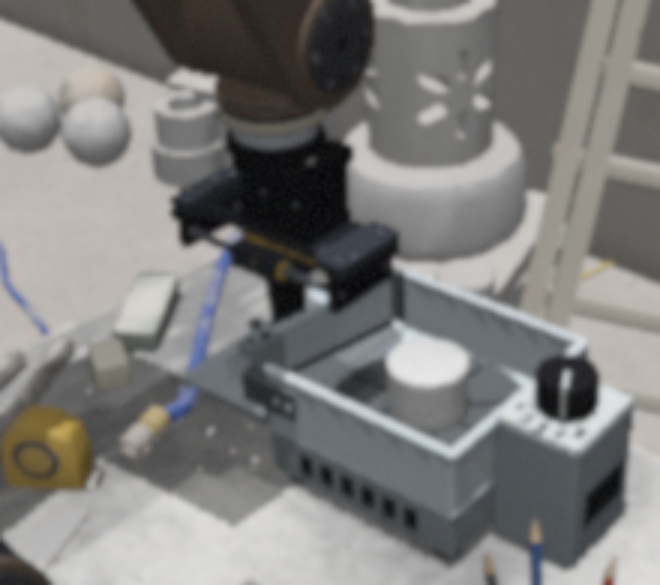

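Emit:
servo_tool(steps="0 -3 0 0 0 0 0;0 -3 0 0 0 0 0;0 -3 0 0 0 0 0;0 -3 0 0 0 0 0;0 -3 0 0 0 0 0;0 -3 0 0 0 0 0;0 -3 0 0 0 0 0;0 -3 0 0 0 0 0")

```text
t: 17.4
eef_pos: [442.4, 93.6, 72.9]
tcp_rot: [1.588, 1.563, 1.641]
ft_force: [-2.0, 68.1, -0.2]
opening: 0.004
```

Run:
```python
from h import *
to(L2W(-108.5,-17,73),-XH)
```

```text
t 17.4 tcp [442.4  93.6  72.9] lap [-103.4  -18.4   72.9] F [-2.  68.1 -0.2] open 0.3 q6 [ 0.06  0.48  2.12  0.02  0.55 -1.58]
toolX,Y,Z cols
 [[-0.001 -0.052  0.999]
 [ 0.008  0.999  0.052]
 [-1.     0.008 -0.   ]]
to [443.5  98.8  73. ] shift tool [-0.   5.1  1.4]
rotvec [-0.008 -0.    -0.008] alt [ 3.134 -0.012  0.   ]
```

Emit:
servo_tool(steps="0 1.5 0 0 0 0 0;0 1.5 0 0 0 0 0;0 3 0 0 0 0 0;0 8 0 0 0 0 0;0 15 0 0 0 0 0;0 20 0 0 0 0 0;-15 20 0 0 0 0 0;-30 10 0 0 0 0 0")

```text
t: 18.2
eef_pos: [437.3, 174.9, 116.9]
tcp_rot: [2.269, 1.562, 2.319]
ft_force: [0.8, 0.1, -0.0]
opening: 0.002
```

Emit:
servo_tool(steps="-40 20 0 0 0 0 0;-40 30 0 0 0 0 0;-40 40 0 0 0 0 0;-20 40 0 0 0 0 0;0 40 0 0 0 0 0;0 40 0 0 0 0 0;0 30 0 0 0 0 0;0 20 0 0 0 0 0")

```text
t: 19.0
eef_pos: [423.7, 439.8, 264.2]
tcp_rot: [1.412, 1.562, 1.458]
ft_force: [0.5, -0.5, 0.4]
opening: 0.01
```

Run:
```python
from h import *
from cell import read_camera
st()
p,d=read_camera("scene"); cv2.imwrite("pics/scene10.png",cv2.resize(p[165:295,180:380],None,fx=4,fy=4,interpolation=3))
p,d=read_camera("top"); cv2.imwrite("pics/top10.png",p)
cv2.imwrite("pics/topc10.png",cv2.resize(p[150:280,140:440],None,fx=2.66,fy=2.66,interpolation=3))
```

```text
t 19.0 tcp [423.7 439.8 264.2] lap [-450.1  -16.3  264.2] F [ 0.5 -0.5  0.4] open 0.9 q6 [ 0.69  0.42  1.54  0.01  1.18 -0.93]
toolX,Y,Z cols
 [[ 0.001 -0.046  0.999]
 [ 0.009  0.999  0.046]
 [-1.     0.009  0.001]]
```

View pics/scene10.png

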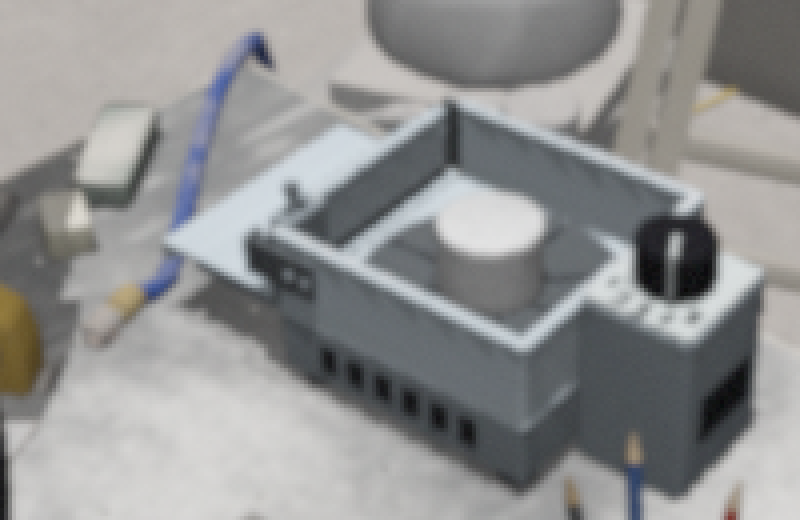

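View pics/topc10.png

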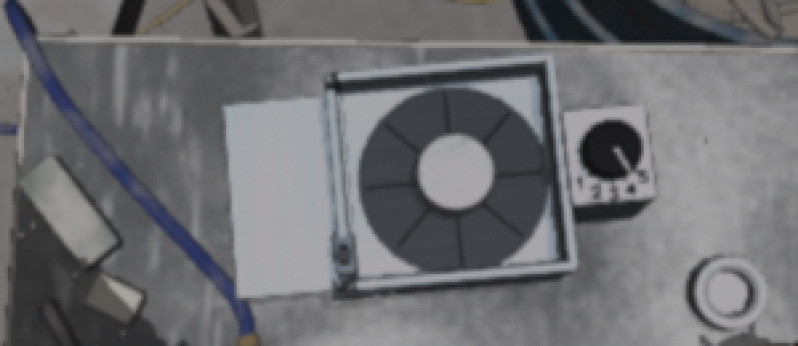

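Run:
```python
from h import *
for n in("top0","top10"):
    p=cv2.imread(f"pics/{n}.png"); g=cv2.cvtColor(p,cv2.COLOR_BGR2GRAY)
    q=(g>70).astype(np.uint8);N,l,s,c=cv2.connectedComponentsWithStats(q[200:217,362:377])
    for k in range(1,N):
        ys,xs=np.where(l==k)
        if 6<len(xs)<60:
            f=cv2.fitLine(np.c_[xs+362,ys+200].astype(np.float32),2,0,.01,.01).ravel(); a=f[2:]-5*f[:2]; b=f[2:]+5*f[:2]
            A,B=W2L(ray("top",*a,143)),W2L(ray("top",*b,143)); 
            if B[1]>A[1]:A,B=B,A
            print(n,"bearing",np.degrees(np.arctan2(*(B-A)[:2][::-1]))%360)
p=cv2.imread("pics/top10.png");g=cv2.cvtColor(p,cv2.COLOR_BGR2GRAY)
m=(g>120).astype(np.uint8)
n,l,s,c=cv2.connectedComponentsWithStats(m);k=l[214,311];print("cap",s[k],W2L(ray("top",*c[k],102)))
for nm in("top0","top10"):
    p=cv2.imread(f"pics/{nm}.png")
cv2.imwrite("pics/gatez.png",cv2.resize(p[172:266,250:300],None,fx=6,fy=6,interpolation=0))
```

```text
top0 bearing 245.3243904620785
top10 bearing 290.3724189170881
cap [298 201  27  27 605] [  0.35231049  -1.32630654 102.        ]
```

View pics/gatez.png

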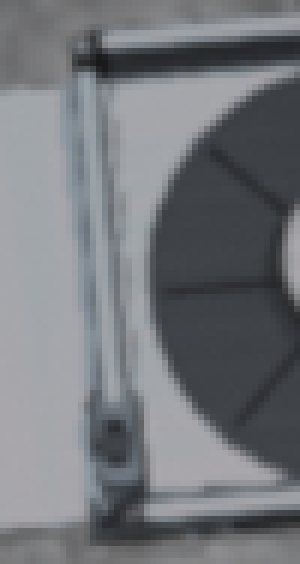

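Run:
```python
from h import *
f=lambda u,v:W2L(ray("top",250+u/6-.5,172+v/6-.5,104))
for a in [(91,80),(100,200),(109,320),(114,395)]: print(f(*a).round(1))
p=cv2.imread("pics/top10.png");g=cv2.cvtColor(p,cv2.COLOR_BGR2GRAY)
print(g[200:218,362:380])
cv2.imwrite("pics/colz10.png",cv2.resize(p[185:235,350:390],None,fx=12,fy=12,interpolation=0))
p=cv2.imread("pics/scene10.png")
```

```text
[-93.2  70.6 104. ]
[-93.4  26.6 104. ]
[-93.5 -16.9 104. ]
[-93.8 -43.8 104. ]
[[ 22  26  27  27  28  27  27  27  26  27  27  28  28  27  26  26  31  59]
 [ 23  26  27  28  28  27  27  27  27  27  27  27  27  26  28  26  26  38]
 [ 26  27  27  27  28  28  27  28  27  28  27  27  28  28  26  27  26  29]
 [ 27  29  27  27  28  28  28  28  27  27  28  26  26  27  29  28  27  26]
 [ 27  27  28  28  27  28  27  29  31  41  40  30  27  28  27  27  26  25]
 [ 28  28  28  27  28  28  27  31  54  87  86  46  28  27  28  28  28  27]
 [ 28  27  28  29  28  28  28  34  71 123 130  77  33  27  27  28  28  26]
 [ 27  28  30  29  28  28  29  29  47  92 127 104  52  28  26  28  28  26]
 [ 28  29  29  28  29  28  29  26  30  54 104 126  79  36  27  27  26  27]
 [ 25  29  29  28  29  29  28  28  28  36  80 122 107  61  31  27  27  33]
 [ 23  27  28  28  29  29  28  28  28  30  50  96 126 100  49  26  26  43]
 [ 20  24  26  28  29  29  29  29  29  28  33  68 119 129  77  33  33  69]
 [ 16  21  25  27  28  29  30  29  29  29  29  42  85 123 103  50  47 102]
 [ 18  18  20  23  26  28  28  29  29  29  28  29  50  94 112  73  68 112]
 [ 25  18  17  20  20  24  24  27  27  27  25  23  29  62 100 102 104 105]
 [ 52  37  30  21  19  18  20  20  21  22  22  23  29  60 111 141 148 126]
 [108  93  76  50  33  26  25  24  25  32  39  49  60  95 141 163 165 150]
 [157 149 131 100  82  70  65  60  59  84  99 108 113 129 157 166 166 160]]
```

View pics/colz10.png

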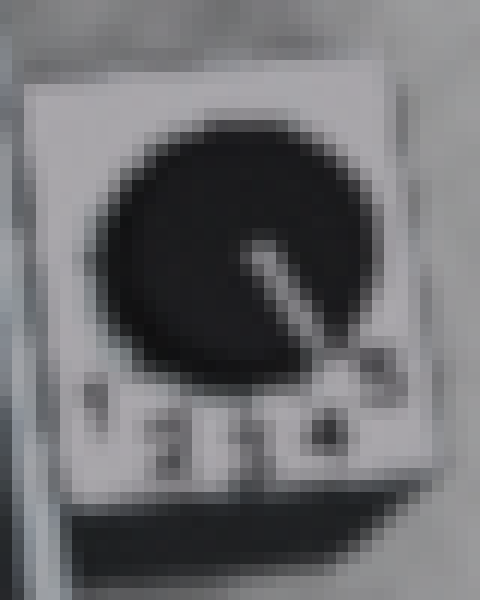

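Run:
```python
from h import *
g=cv2.cvtColor(cv2.imread("pics/top10.png"),cv2.COLOR_BGR2GRAY).astype(float)
pts=[]
for r in range(206,213):
    w=np.clip(g[r,362:377]-32,0,None); w[:7]=0; pts.append([362+(w*np.arange(15)).sum()/w.sum(),r])
f=cv2.fitLine(np.array(pts,np.float32),2,0,.01,.01).ravel(); 
A,B=[W2L(ray("top",*(f[2:]+k*f[:2]),145)) for k in(-5,5)]
if B[1]>A[1]:A,B=B,A
print(np.degrees(np.arctan2(*(B-A)[:2][::-1]))%360)
a=cv2.imread("pics/top0.png").astype(int);b=cv2.imread("pics/top10.png").astype(int)
hs=lambda p,x0,x1,y0,y1,t:np.argwhere(p[y0:y1,x0:x1].mean(2)>t).mean(0)
print("hollow",hs(a,398,428,245,275,125),hs(b,398,428,245,275,125))
```

```text
294.0075549575122
hollow [14.49331104 15.0735786 ] [13.91101056 15.34690799]
```

```bash
python3 -c "
from cell import order
print(order.job_done())"
```

```text
the job is handed in; nothing more can be done
None
```

I moved the solid cap onto the plate, turned the collar from 2 to 4, pushed the gate shut, and handed the job in at about 19 s. The hand-in reports no verdict. After releasing everything, I drew the arm well back.

| Item | Last check |
|---|---|
| Cap | Upright, with its axis about 1.5 mm from the plate's centre (limit 49 mm) |
| Gate | Stayed at about 0.005 rad after I pushed it against the stop and backed away |
| Tongue | Not measured directly; I take it to be latched because the gate held shut |
| Collar | Pointer at bearing 294.0° against 295° for number 4, about 0.02 rad off |
| Hollow cap | Did not move |
| Wax block and green stone | Look unmoved in the pictures |

- **Collar readings:** A first, rougher fit of the pointer gave 290.4°, right at the tolerance. That fit had caught part of the light column plate next to the pointer. I used the second fit, which leaves those pixels out.
- **Gate push:** The wrist force read 68 N at the end of the push, under the 120 N wrist limit. The closed fingers did the pushing, and the arm and gripper body did not appear to press on anything.

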